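Clear and press the sunken reset key of a bench tester

TASK

A bearing has been left lying over the square well in the top of the parts-counter tester. With the fingertips slide it along the tester's top, without lifting it, until no part of it is over the square well (it must stay lying flat on the tester); then reach into the square well, press the sunken reset key all the way down, keep it down for a good second and let it come up again. Do not press the key in the round well, and leave everything else where it stands.

Things in the scene. Friction and masses are not known exactly. Their poses are not given: they have to be found in the camera images.
- tester: Grey steel box fixed to the counter, 260 (x) x 360 (y) x 75 mm high, turned up to 0.4 rad about the vertical. Origin at the centre of its underside, z up. Its flat top, at z = 75 mm, has two wells, each with a black key sunk 18 mm below the top. Free room for the bearing on the top: at +y and at -x of the square well.
- square_well (a point): Centre of the mouth of the square well, level with the tester's top, at tester x = 0, y = 0. 46 x 46 mm, sides along the tester's x and y. Axes as the tester's.
- round_well (a point): Centre of the mouth of the round well, 46 mm diameter, level with the tester's top, at tester x = 0, y = -100 mm. Its key is to be left alone.
- meter (a point): Centre of the top of a black meter block, fixed on the tester's top along its +x edge: 30 (x) x 130 (y) x 20 mm high, at tester x = 110, y = -90 mm. On the same edge (x = 105 mm, y = 30 and 90 mm) stand two binding posts, 18 mm diameter, 24 mm high.
- reset_key (a joint): How far the square key in the square well is pressed, m: 0 up, 0.006 fully down. Springs back by itself; it starts to move at about 1.5 N and is fully down at 5 N. It counts as fully down from 0.0045.
- reset_top (a point): Centre of the top face of the square reset key, 40 x 40 mm, level, which moves straight down in the square well (centre of the well, 18 mm below the tester's top when up). z up.
- test_key (a joint): How far the round key in the round well is pressed, m: 0 up, 0.006 fully down; same spring. Leave alone.
- test_top (a point): Centre of the top face of the round key, 40 mm diameter, in the round well, 18 mm below the tester's top.
- bearing: Loose steel bearing, a ring of 80 mm outside diameter, 35 mm bore, 21 mm high, about 0.45 kg, lying flat on the tester over the square well, its centre within 12 mm of the well's centre in x and y at the start. Origin at the centre of its underside; axis z up. It slides on the top with a few newtons of push.
- bush: Bystander: loose brass bush, 32 mm diameter, 25 mm high, standing on the tester's top near its -x, +y corner (tester x = -107 to -95 mm, y = 100 to 150 mm). Origin at the centre of its underside.
- filter: Bystander: white spin-on filter canister, 76 mm diameter, 95 mm high, standing on the counter at the tester's -y side. Origin at the centre of its underside.
- carton: Bystander: closed cardboard carton, 90 x 65 x 50 mm high, standing on the counter at the tester's +y side. Origin at the centre of its underside.
Mind the look-alikes: they are no part of the job. Of the things that look like the bearing, the largest one is meant.

How it is judged (in metres and radians):
On the way, in this order (a step that is already met when the one before it is completed fails the run):
1. the bearing has been slid off the square well and lies flat on the tester ((x of bearing in the frame of tester above 0.0615 m or x of bearing in the frame of tester below -0.0615 m or y of bearing in the frame of tester above 0.0615 m or y of bearing in the frame of tester below -0.0615 m or horizontal distance between bearing and tester above 0.071 m) and z of bearing in the frame of tester between 0.071 and 0.079 m and angle between bearing's own z axis and vertical below 0.08 rad), for 0.2 s.
2. the square reset key is fully down for 0.8 s (all of step 1 and value of joint reset_key above 0.0045 m and contact force between the fingers and tester above 0.5 N), for 0.8 s.
At the end, for the whole second after the job is handed in: The bearing lies at rest flat on the tester's top (within 4 mm in height and 0.08 rad), with no part of it over the square well (its centre over 61.5 mm away along the tester's x or y, or over 71 mm in all), and both keys are up again (within 1.5 mm) (all of step 1 and value of joint each of reset_key, test_key below 0.0015 m and linear speed of bearing below 0.02 m/s); the robot touches nothing.
It fails at once if the bearing is lifted off the tester (more than 8 mm) or picked up (z of bearing in the frame of tester above 0.083 m).
It fails at once if the bearing is knocked off the tester (z of bearing in the frame of tester below 0.05 m).
It fails at once if the round key is pressed (value of joint test_key above 0.002 m).
It fails at once if the bush, filter or carton is displaced by more than 15 mm (distance of any of bush, filter, carton from where it was at the start of the episode above 0.015 m).
It also fails if it takes over 43 s, if anything falls off the work surface, if the arm or the gripper's body presses on something with over 40 N, if the wrist force passes 120 N, or if a joint passes its speed limit or range.

ROBOT

A 6-joint arm with a two-finger parallel gripper is mounted at the origin on the work surface. World frame = base frame: x ahead of the robot, y to its left, z up, the work surface at z = 0. Lengths are in mm, angles in rad, forces in N, time in s.
With the tool pointing down it reaches from about 350 to 975 mm from the base axis. Payload 7.1 kg.
Tool frame: the origin (TCP) lies on the centre line of the jaws, within the pads' length; the fingertips stand 25 mm ahead of it and the grasp point (between the pads) lies 6 mm ahead of it (ctrl.nose_length is the distance from the TCP to the fingertips, in mm); x points along the fingers, y is the direction in which the jaws open and shut, and the axes are right-handed (so a half turn about x gives the same grasp; the last joint's range is limited). The gripper opens to 88 mm and grips with 3 to 60 N. Pads are 20 mm wide; open, the fingers measure 115 mm over their backs; the gripper's body (75 mm by 178 mm) begins 61 mm behind the grasp point.
Start: joints at [-1.2, 0.423, 1.63, -0, 1.089, -0.019], TCP at [237.518, -578.092, 247.675] pointing down, gripper open.
Joint ranges: [-3, 3], [-0.9, 2.11], [0.09, 2.58], [-1.31, 4.45], [0.11, 2.69], [-2.54, 2.54]. Speed limits (rad/s): [2.39, 2.39, 3.01, 3.14, 3.14, 3.14].

INTERFACE

Orientations are given as a rotation vector (axis times angle).
In Python, from workcell import ctrl gives the robot as it stands.
- The arm moves only by the tool arm_command, never from a script. Its argument "deltas" is a list of rows, each a list of 4 numbers: the shift along the tool's x, y, z in m, then the turn about the tool's x in rad. In form: [[tx, ty, tz, yaw], ...]. A call has 1 to 10 rows; each row shifts and turns the pose as measured when the row begins, along the tool's axes as they then stand; what a row does not reach is not made up. A row lasts 1/10 s, in which the tool goes at most 50 mm and 8.59 degrees, less where a joint would pass 70% of its speed; a pose out of reach is approached as far as the arm can. A call is refused whole if a number of a shift passes 0.05 or a number of a turn 0.15, either way. A call with a gripper value outside its range is refused whole. "hand" is the finger opening in m, from 0 to 0.0878, set as the call begins (left out, the last holds). The fingers move at their own pace and stop on an object; the grip force is fixed at half the most. Time passes only in rows, so rows that do not move let the fingers close. It gives the time, the measured TCP pose, the force and the opening at its end, in the units of the state.
- ctrl.get_obs(): the state, without advancing time (a new reading comes with each control period).
- ctrl.get_image(name): name is "scene" or "top" or "wrist"; returns the picture (384x512x3 uint8, red, green, blue); there is no depth.
- ctrl.get_calibration(name): a dict with "fx", "fy", "cx", "cy" (pixels), "R" (3x3) and "t" (3): a world point X has camera coordinates R X + t. Camera axes: x right, y down, z forward; pixel columns grow to the right and rows downward; lengths in mm; the calibration is good to about 2 mm. A picture is of the moment at which its call begins: read the wrist's pose just before it. get_calibration takes no time and is no camera call; for the wrist camera it gives the pose at the moment of the call.
- ctrl.close_job(): hands the job in, once; it reports no verdict.
The state is a dict: "t": time; "qpos": joint angles; "qvel": joint speeds; "joint_torque": joint torques, N m; "ee_pos": TCP position; "orientation": TCP orientation; "ft_force": force on the tool from outside, world axes, zero at the start; "moment": the same for the moment, N m; "width": finger opening in mm.
Only numpy, scipy, OpenCV 4.12 (cv2) and the standard library are available. Lean on these libraries where they do the work, as an engineer would, in place of code of your own. Each camera call takes 0.05 s, during which the arm holds its last target.

## Working session

There is one attempt and no reset: what is moved stays moved. The work goes in short steps, Python scripts to look and compute and a tool call to move; the robot and the scene stay as the last step left them, time stands still between calls to the robot, and variables do not carry over. Pictures are saved under pics/ and viewed, and the job is handed in when it is done.

Besides the shell and the picture viewer there is one more tool, called by a JSON object that holds its "api" and its "payload", one argument or row to a line. arm_command: Moves the arm, as the interface text tells. Its arguments: {"type":"object","properties":{"deltas":{"type":"array","items":{"type":"array","items":{"type":"number"}}},"hand":{"type":"number"}},"required":["deltas"]}

```bash
mkdir -p pics; ls
python3 - <<'E'
from workcell import ctrl
import cv2
o=ctrl.get_obs(); print({k:o[k] for k in('t','ee_pos','orientation','ft_force','width')}, ctrl.nose_length)
for n in('scene','top','wrist'):
    c=ctrl.get_calibration(n); print(n,c)
    if n!='wrist' or 1: cv2.imwrite(f'pics/{n}0.png',ctrl.get_image(n)[:,:,::-1])
E
```

```text
pics
{'t': 0.0, 'ee_pos': array([ 237.32543231, -577.63163337,  246.92903441]), 'orientation': array([ 2.00801737,  0.39793341, -2.00860131]), 'ft_force': array([0.29611111, 0.14105962, 0.25729483]), 'width': 87.68030336886778} 25.0
scene {'fx': 348.2167221421669, 'fy': 348.2167221421669, 'cx': 249.30953806710036, 'cy': 186.09549196993987, 'R': array([[ 0.62072082,  0.78381761,  0.01831976],
       [ 0.52875277, -0.40124857, -0.74794391],
       [-0.57890083,  0.47395098, -0.66350908]]), 't': array([-434.08199393, -223.76979325, 1248.00739899])}
top {'fx': 389.1361269813792, 'fy': 389.1361269813792, 'cx': 259.81228578037013, 'cy': 190.47067718261397, 'R': array([[ 1.06224602e-02, -9.99942417e-01,  1.52534006e-03],
       [-9.89575091e-01, -1.07314054e-02, -1.43617463e-01],
       [ 1.43625562e-01,  1.61322516e-05, -9.89632102e-01]]), 't': array([  53.93339038,  600.64232784, 1174.83198382])}
wrist {'fx': 300.3820435452961, 'fy': 300.3820435452961, 'cx': 252.4254033554923, 'cy': 187.87170548659128, 'R': array([[ 3.79739188e-01, -9.25093394e-01, -6.01761299e-04],
       [-8.88628782e-01, -3.64951601e-01,  2.77757478e-01],
       [-2.57171222e-01, -1.04940657e-01, -9.60651040e-01]]), 't': array([-623.07852726,  -32.03056097,  390.48716126])}
```

View pics/scene0.png

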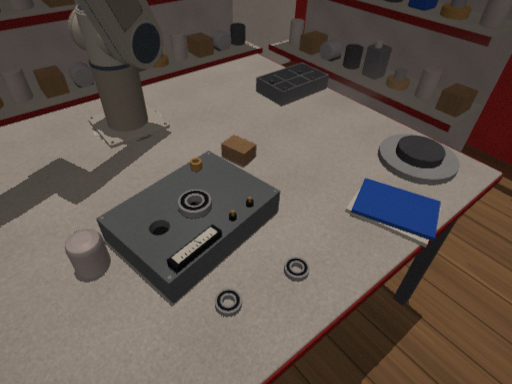

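View pics/top0.png

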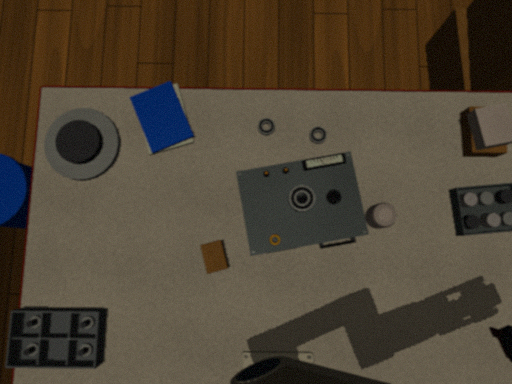

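The scene view has three ring candidates:
- (195,203), lying on the tester and the largest
- (228,301), a small one on the counter
- (296,268), a small one on the counter

In the top view they are at (302,198), (318,134) and (266,126). The bearing is the one on the tester. Next I'll crop it and measure.

```bash
cat > h.py <<'E'
import numpy as np, cv2
from workcell import ctrl
def ray(c,u,v,z):
    R=np.array(c['R']);t=np.array(c['t']); o=-R.T@t
    d=R.T@np.array([(u-c['cx'])/c['fx'],(v-c['cy'])/c['fy'],1.])
    return o+d*(z-o[2])/d[2]
def proj(c,X):
    p=np.array(c['R'])@np.array(X)+np.array(c['t']); return c['fx']*p[0]/p[2]+c['cx'],c['fy']*p[1]/p[2]+c['cy']
E
python3 - <<'E'
from h import *
im=cv2.imread('pics/top0.png'); c=ctrl.get_calibration('top')
cv2.imwrite('pics/crop_top.png',cv2.resize(im[140:270,225:405],None,fx=4,fy=4,interpolation=cv2.INTER_CUBIC))
s=cv2.imread('pics/scene0.png')
cv2.imwrite('pics/crop_scene.png',cv2.resize(s[145:295,95:290],None,fx=4,fy=4,interpolation=cv2.INTER_CUBIC))
E
```

```text
(no output)
```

View pics/crop_top.png

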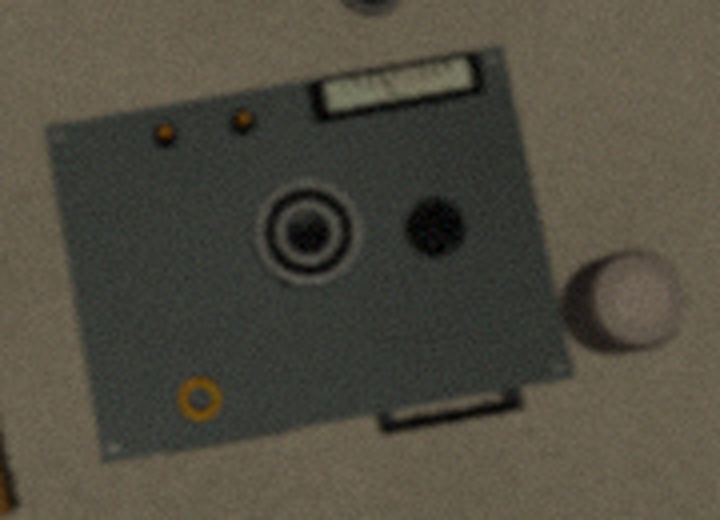

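View pics/crop_scene.png

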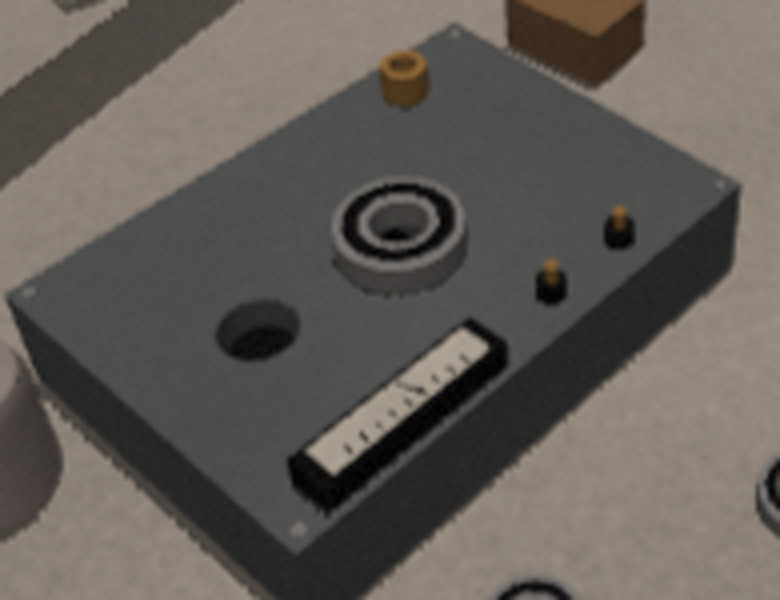

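View pics/wrist0.png

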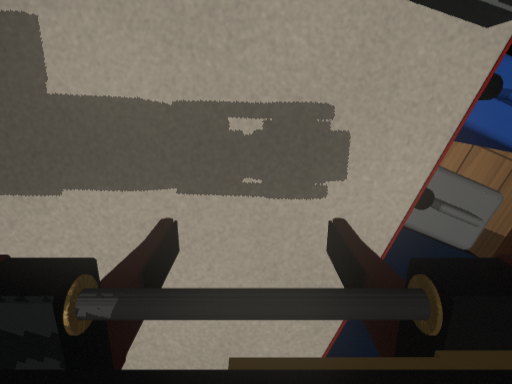

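Run:
```python
from h import *
def up(p,ox,oy): return (p[0]+.5)/4-.5+ox,(p[1]+.5)/4-.5+oy
ct=ctrl.get_calibration('top'); cs=ctrl.get_calibration('scene')
# order: (+x,+y),(+x,-y),(-x,-y),(-x,+y)
T=[(48,127),(500,47),(573,377),(103,461)]
S=[(738,186),(295,552),(10,297),(455,25)]
loc=np.array([[130,180],[130,-180],[-130,-180],[-130,180]],float)
def fit(W):
    mc=W.mean(0); a=loc; b=W-mc
    th=np.arctan2((a[:,0]*b[:,1]-a[:,1]*b[:,0]).sum(),(a*b).sum()); return mc,th
for n,c,P,ox,oy,bp,rp in(('top',ct,T,225,140,(309,232),(436,227)),('scene',cs,S,95,145,(399,222),(258,330))):
    W=np.array([ray(c,*up(p,ox,oy),75)[:2] for p in P]); mc,th=fit(W)
    R=np.array([[np.cos(th),-np.sin(th)],[np.sin(th),np.cos(th)]])
    print(n,mc,th,'resid',((W-mc)@R-loc).round(1).tolist())
    b=ray(c,*up(bp,ox,oy),96)[:2]; print('bearing',b,'local',R.T@(b-mc)); r=ray(c,*up(rp,ox,oy),75)[:2]; print('round',R.T@(r-mc))
```

```text
top [560.83403641 -65.72822634] 0.18664957547475547 resid [[-1.8, -2.8], [-0.9, 2.5], [1.1, 1.3], [1.6, -0.9]]
bearing [572.15853626 -65.45005822] local [11.17942906 -1.82812475]
round [   0.25002089 -100.42653081]
scene [560.61205619 -67.3606296 ] 0.18957948653716272 resid [[-1.8, -2.3], [-2.9, 1.6], [3.3, 1.9], [1.3, -1.2]]
bearing [571.30295941 -66.33827243] local [10.69201941 -1.01061705]
round [ -0.81960726 -99.76290335]
```

```bash
cat >> h.py <<'E'
from scipy.spatial.transform import Rotation as Ro
MC=np.array([560.7,-66.5]); TH=0.188
RT=np.array([[np.cos(TH),-np.sin(TH)],[np.sin(TH),np.cos(TH)]])
def w2l(p): return RT.T@(np.array(p[:2])-MC)
def need(lx,ly,z):
    o=ctrl.get_obs(); R=Ro.from_rotvec(o['orientation']).as_matrix(); p=np.array(o['ee_pos'])
    X=np.r_[MC+RT@[lx,ly],z]
    # yaw about tool x to bring tool y along +-tester x
    ax=R.T@np.r_[RT@[1,0],0]; yaw=np.arctan2(ax[2],ax[1]); yaw=(yaw+np.pi/2)%np.pi-np.pi/2
    print('t',o['t'],'p',p.round(1),'loc',w2l(p).round(1),'ft',np.round(o['ft_force'],1),'w',round(o['width'],1),'q6',round(o['qpos'][5],3))
    print('toolx',R[:,0].round(3),'tool delta now(mm)',(R.T@(X-p)).round(1),'yaw',round(yaw,3),'q',np.round(o['qpos'],2))
    R2=R@Ro.from_rotvec([yaw,0,0]).as_matrix(); print('tool delta after yaw',(R2.T@(X-p)).round(1))
    print('tester x,y in tool after yaw', (R2.T@np.r_[RT@[1,0],0]).round(2),(R2.T@np.r_[RT@[0,1],0]).round(2))
E
python3 -c "
from h import *
need(11,-62,150)"
```

```text
t 0.15 p [ 237.4 -577.7  247.1] loc [-413.1 -441.8] ft [ 0.7 -0.1 -0.7] w 88.1 q6 -0.019
toolx [-0.     0.001 -1.   ] tool delta now(mm) [  97.5 -287.  -491.7] yaw -1.369 q [-1.2   0.42  1.63  0.    1.09 -0.02]
tool delta after yaw [  97.5  424.2 -379.7]
tester x,y in tool after yaw [-0.  1.  0.] [ 0.  0. -1.]
```

{"api": "arm_command", "payload": {
  "deltas": [
    [0,0,0,-0.137],
    [0,0,0,-0.137],
    [0,0,0,-0.137],
    [0,0,0,-0.137],
    [0,0,0,-0.137],
    [0,0,0,-0.137],
    [0,0,0,-0.137],
    [0,0,0,-0.137],
    [0,0,0,-0.137],
    [0,0,0,-0.137]
  ],
  "hand": 0.04
}}

```text
t: 1.15
ee_pos: [236.6, -575.6, 243.5]
orientation: [1.033, 1.322, -1.026]
ft_force: [-0.5, 0.7, 0.9]
width: 39.9
```

```bash
python3 -c "
from h import *
need(11,-62,150)"
```

```text
t 1.15 p [ 236.6 -575.6  243.5] loc [-413.6 -439.6] ft [-0.5  0.7  0.9] w 39.9 q6 -1.443
toolx [-0.003  0.008 -1.   ] tool delta now(mm) [  96.   444.8 -352.8] yaw 0.055 q [-1.2   0.43  1.63  0.    1.09 -1.44]
tool delta after yaw [  96.   424.7 -376.8]
tester x,y in tool after yaw [-0.  1.  0.] [ 0.01  0.   -1.  ]
```

{"api": "arm_command", "payload": {
  "deltas": [
    [0,0,0,0.055],
    [0,0.035,-0.031,0],
    [0,0.035,-0.031,0],
    [0,0.035,-0.031,0],
    [0,0.035,-0.031,0],
    [0,0.035,-0.031,0],
    [0,0.035,-0.031,0],
    [0,0.035,-0.031,0],
    [0,0.035,-0.031,0],
    [0,0.035,-0.031,0]
  ]
}}

```text
t: 2.15
ee_pos: [498.2, -234.6, 243.1]
orientation: [1.079, 1.298, -1.074]
ft_force: [-0.1, -1.7, -1.1]
width: 40.0
```

```bash
python3 -c "
from h import *
need(11,-62,150)"
```

```text
t 2.15 p [ 498.2 -234.6  243.1] loc [ -92.8 -153.4] ft [-0.1 -1.7 -1.1] w 40.0 q6 -0.648
toolx [-0.004  0.008 -1.   ] tool delta now(mm) [ 93.6 103.4 -91.4] yaw -0.007 q [-0.46  0.32  1.8   0.01  1.03 -0.65]
tool delta after yaw [ 93.6 104.1 -90.6]
tester x,y in tool after yaw [-0.  1. -0.] [ 0.01  0.   -1.  ]
```

{"api": "arm_command", "payload": {
  "deltas": [
    [0,0.03,-0.026,-0.007],
    [0,0.03,-0.026,0],
    [0,0.025,-0.022,0],
    [0.02,0.014,-0.012,0],
    [0.03,0,0,0],
    [0.03,0,0,0],
    [0,0,0,0]
  ]
}}

```text
t: 2.85
ee_pos: [586.4, -119.2, 161.6]
orientation: [1.068, 1.302, -1.059]
ft_force: [-1.1, -0.1, -0.0]
width: 39.9
```

```bash
python3 -c "
from h import *
need(11,-62,106)
cv2.imwrite('pics/w1.png',ctrl.get_image('wrist')[:,:,::-1])"
```

```text
t 2.85 p [ 586.4 -119.2  161.6] loc [ 15.4 -56.6] ft [-1.1 -0.1 -0. ] w 39.9 q6 -0.427
toolx [-0.001  0.008 -1.   ] tool delta now(mm) [55.5 -4.5  5.8] yaw 0.009 q [-0.22  0.49  1.75  0.01  0.9  -0.43]
tool delta after yaw [55.5 -4.4  5.9]
tester x,y in tool after yaw [0. 1. 0.] [ 0.01 -0.   -1.  ]
```

View pics/w1.png

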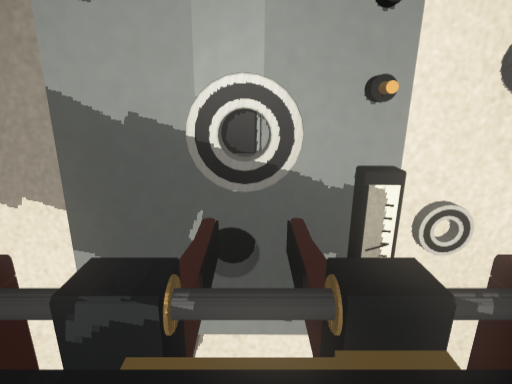

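The wrist view shows the bearing at (245,131), ahead of the fingers, with the round well at (235,245) between and behind them. I'll check the bearing's position from this view.

```bash
python3 -c "
from h import *
c=ctrl.get_calibration('wrist')
print(w2l(ray(c,245,131,96)), w2l(ray(c,235,247,75)))
need(10,-64,106)"
```

```text
[12.24321118  1.43730018] [  3.73609735 -95.06851376]
t 2.9 p [ 587.5 -119.6  163.6] loc [ 16.4 -57.2] ft [0.1 1.2 0.3] w 39.9 q6 -0.427
toolx [ 0.002  0.007 -1.   ] tool delta now(mm) [57.5 -6.7  7.1] yaw 0.009 q [-0.22  0.49  1.74  0.01  0.9  -0.43]
tool delta after yaw [57.5 -6.6  7.2]
tester x,y in tool after yaw [0. 1. 0.] [ 0.01 -0.   -1.  ]
```

{"api": "arm_command", "payload": {
  "deltas": [
    [0,-0.005,0.007,0.009],
    [0.02,0,0,0],
    [0.02,0,0,0],
    [0.012,0,0,0],
    [0,0,0,0]
  ]
}}

```text
t: 3.4
ee_pos: [587.7, -131.8, 118.3]
orientation: [1.081, 1.283, -1.062]
ft_force: [-1.0, 0.3, -0.4]
width: 39.6
```

```bash
python3 -c "
from h import *
need(10,31,106)"
```

```text
t 3.4 p [ 587.7 -131.8  118.3] loc [ 14.4 -69.2] ft [-1.   0.3 -0.4] w 39.6 q6 -0.434
toolx [ 0.013  0.004 -1.   ] tool delta now(mm) [  12.3   -4.9 -100.1] yaw -0.004 q [-0.24  0.56  1.77  0.01  0.81 -0.43]
tool delta after yaw [  12.3   -4.5 -100.1]
tester x,y in tool after yaw [ 0.01  1.   -0.  ] [ 0. -0. -1.]
```

{"api": "arm_command", "payload": {
  "deltas": [
    [0.008,-0.004,0,0],
    [0.005,-0.002,0,0],
    [0,0,0,0],
    [0,0,-0.01,0],
    [0,0,-0.01,0],
    [0,0,-0.006,0],
    [0,0,-0.006,0]
  ]
}}

```text
t: 4.1
ee_pos: [577.2, -100.8, 108.0]
orientation: [1.083, 1.277, -1.06]
ft_force: [-0.8, -1.5, -1.2]
width: 40.0
```

```bash
python3 -c "
from h import *
need(10,31,106)"
```

```text
t 4.1 p [ 577.2 -100.8  108. ] loc [  9.7 -36.8] ft [-0.8 -1.5 -1.2] w 40.0 q6 -0.384
toolx [ 0.018  0.002 -1.   ] tool delta now(mm) [  1.9  -0.1 -67.8] yaw -0.005 q [-0.2   0.55  1.81  0.01  0.76 -0.38]
tool delta after yaw [  1.9   0.2 -67.8]
tester x,y in tool after yaw [0.02 1.   0.  ] [-0.  0. -1.]
```

{"api": "arm_command", "payload": {
  "deltas": [
    [0.001,0,-0.006,0],
    [0,0,-0.006,0],
    [0,0,-0.006,0],
    [0,0,-0.006,0],
    [0,0,-0.006,0]
  ]
}}

```text
t: 4.6
ee_pos: [572.4, -69.1, 107.7]
orientation: [1.081, 1.274, -1.058]
ft_force: [0.4, -2.6, 0.1]
width: 40.4
```

```bash
python3 -c "
from h import *
need(10,31,106)
cv2.imwrite('pics/w2.png',ctrl.get_image('wrist')[:,:,::-1])"
```

```text
t 4.6 p [572.4 -69.1 107.7] loc [11.  -4.7] ft [ 0.4 -2.6  0.1] w 40.4 q6 -0.33
toolx [ 0.021  0.    -1.   ] tool delta now(mm) [  1.5  -1.2 -35.7] yaw -0.004 q [-0.14  0.54  1.83  0.    0.75 -0.33]
tool delta after yaw [  1.5  -1.  -35.7]
tester x,y in tool after yaw [ 0.02  1.   -0.  ] [-0.  0. -1.]
```

View pics/w2.png

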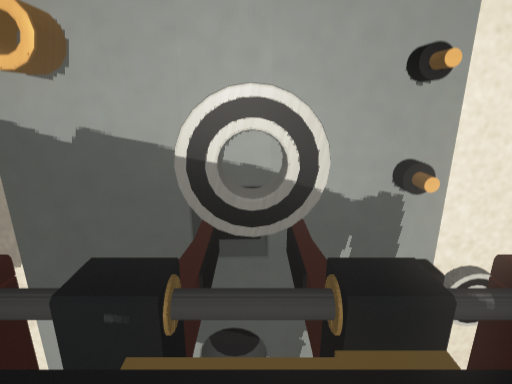

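The bearing at (253,160) is centred against both fingers, and the square well is coming into view behind it at about (243,245). I'll keep pushing.

{"api": "arm_command", "payload": {
  "deltas": [
    [0.001,0,-0.006,0],
    [0,0,-0.006,0],
    [0,0,-0.006,0],
    [0,0,-0.006,0],
    [0,0,-0.006,0],
    [0,0,-0.004,0],
    [0,0,-0.002,0],
    [0,0,0,0]
  ]
}}

```text
t: 5.45
ee_pos: [566.3, -30.8, 107.5]
orientation: [1.08, 1.272, -1.056]
ft_force: [0.2, -3.1, 0.4]
width: 39.9
```

```bash
python3 -c "
from h import *
need(10,31,106)
cv2.imwrite('pics/t3.png',cv2.resize(ctrl.get_image('top')[130:280,215:415,::-1],None,fx=4,fy=4))
cv2.imwrite('pics/w3.png',ctrl.get_image('wrist')[:,:,::-1])"
```

```text
t 5.45 p [566.3 -30.8 107.5] loc [12.2 34. ] ft [ 0.2 -3.1  0.4] w 39.9 q6 -0.262
toolx [ 0.024 -0.001 -1.   ] tool delta now(mm) [ 1.4 -2.2  3. ] yaw -0.002 q [-0.08  0.53  1.86  0.    0.73 -0.26]
tool delta after yaw [ 1.4 -2.2  3. ]
tester x,y in tool after yaw [ 0.02  1.   -0.  ] [-0.01  0.   -1.  ]
```

View pics/w3.png

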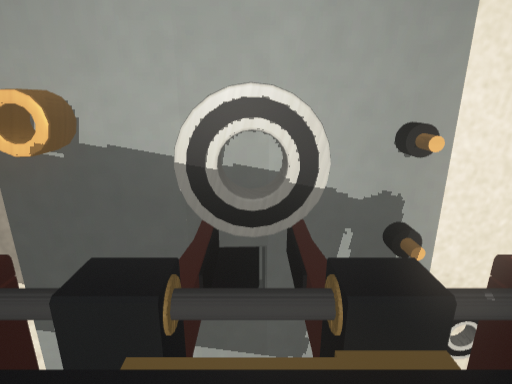

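The bearing is now at (253,160) and clear of the well, whose dark mouth shows behind it at about (235,262). I'll back off, rise and check.

{"api": "arm_command", "payload": {
  "deltas": [
    [0,0,0.006,0],
    [0,0,0.006,0],
    [0,0,0,0],
    [-0.02,0,0,0],
    [-0.02,0,0.005,0],
    [-0.02,0,0.01,0],
    [-0.01,0,0,0],
    [0,0,0,0]
  ],
  "hand": 0
}}

```text
t: 6.35
ee_pos: [567.7, -58.9, 177.7]
orientation: [1.083, 1.277, -1.062]
ft_force: [-0.4, 1.0, 0.1]
width: 0.4
```

```bash
python3 -c "
from h import *
need(0,0,106)
im=ctrl.get_image('scene')
cv2.imwrite('pics/s4.png',cv2.resize(im[145:295,95:290,::-1],None,fx=4,fy=4,interpolation=cv2.INTER_CUBIC))
cv2.imwrite('pics/w4.png',ctrl.get_image('wrist')[:,:,::-1])"
```

```text
t 6.35 p [567.7 -58.9 177.7] loc [8.3 6.2] ft [-0.4  1.   0.1] w 0.4 q6 -0.311
toolx [ 0.017  0.002 -1.   ] tool delta now(mm) [71.5 -9.5  6.2] yaw -0.006 q [-0.13  0.43  1.81  0.01  0.88 -0.31]
tool delta after yaw [71.5 -9.5  6.1]
tester x,y in tool after yaw [0.02 1.   0.  ] [-0.  0. -1.]
```

View pics/w4.png

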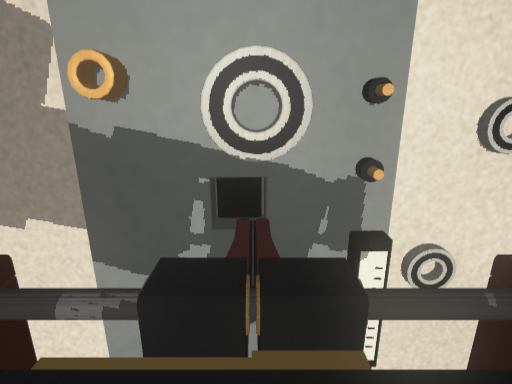

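View pics/s4.png

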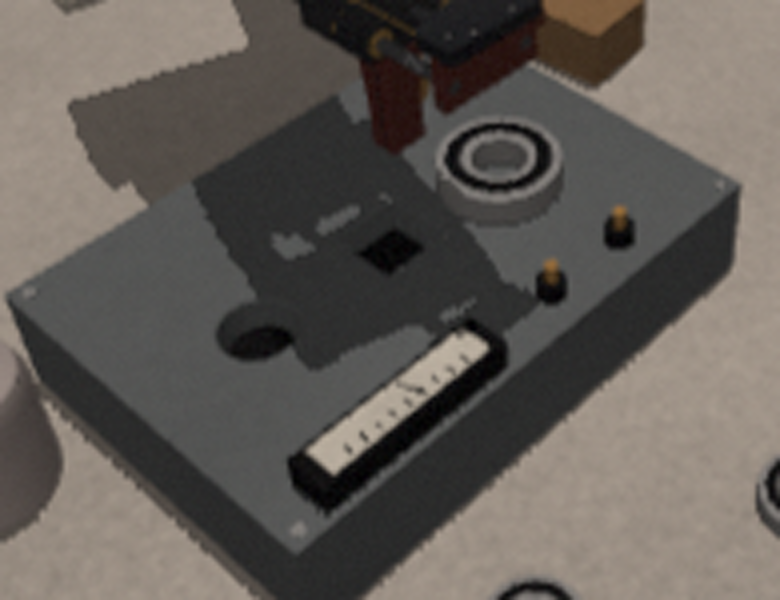

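Run:
```python
from h import *
def up(p,ox,oy): return (p[0]+.5)/4-.5+ox,(p[1]+.5)/4-.5+oy
cs=ctrl.get_calibration('scene'); c=ctrl.get_calibration('wrist')
print('scene bearing',w2l(ray(cs,*up((499,158),95,145),96)),'well',w2l(ray(cs,*up((391,250),95,145),75)))
print('wrist bearing',w2l(ray(c,257,103,96)),'well mouth edges',[w2l(ray(c,u,v,75)).round(1) for u,v in((213,200),(266,200),(240,177))], 'proj well centre',proj(c,np.r_[MC,75]))
w=cv2.imread('pics/w4.png')[150:270,180:310]
w=np.clip(w.astype(float)*2.5,0,255).astype(np.uint8)
cv2.imwrite('pics/w4c.png',cv2.resize(w,None,fx=5,fy=5,interpolation=cv2.INTER_CUBIC))
```

```text
scene bearing [13.98557516 78.50242   ] well [ 7.28756003 -7.8062565 ]
wrist bearing [13.46840685 82.80747115] well mouth edges [array([-22.7,   5.1]), array([21.5,  4.7]), array([ 0.1, 24.7])] proj well centre (np.float64(240.35303516463654), np.float64(205.54139307102565))
```

View pics/w4c.png

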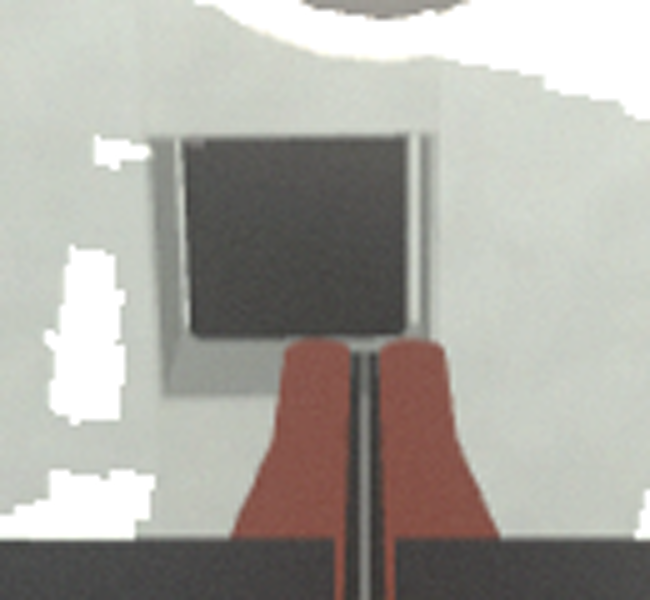

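The wrist view puts the well mouth's centre at (239,203), against a predicted (240,205). The bearing measures about (13,79–82) in the tester frame, so it is clear. Next I'll centre over the well and go down.

{"api": "arm_command", "payload": {
  "deltas": [
    [0,-0.009,0.005,-0.006],
    [0.02,0,0,0],
    [0.02,0,0,0],
    [0.015,0,0,0],
    [0,0,0,0],
    [0,0,0,0]
  ]
}}

```text
t: 7.05
ee_pos: [553.6, -65.0, 114.8]
orientation: [1.072, 1.291, -1.061]
ft_force: [-0.5, 0.2, 0.5]
width: 0.5
```

```bash
python3 -c "
from h import *
need(-0.5,0,80)"
```

```text
t 7.05 p [553.6 -65.  114.8] loc [-6.7  2.8] ft [-0.5  0.2  0.5] w 0.5 q6 -0.336
toolx [ 0.006  0.003 -1.   ] tool delta now(mm) [34.8  5.9  2.9] yaw 0.004 q [-0.14  0.51  1.86  0.01  0.76 -0.34]
tool delta after yaw [34.8  5.9  2.8]
tester x,y in tool after yaw [ 0.01  1.   -0.  ] [ 0. -0. -1.]
```

{"api": "arm_command", "payload": {
  "deltas": [
    [0,0.006,0.003,0.004],
    [0,0,0,0],
    [0,0,0,0]
  ]
}}

```text
t: 7.35
ee_pos: [561.0, -67.2, 116.0]
orientation: [1.075, 1.288, -1.063]
ft_force: [-0.1, -0.6, 0.1]
width: 0.5
```

```bash
python3 -c "
from h import *
need(-0.5,0,84)"
```

```text
t 7.35 p [561.  -67.2 116. ] loc [ 0.2 -0.7] ft [-0.1 -0.6  0.1] w 0.5 q6 -0.334
toolx [ 0.007  0.003 -1.   ] tool delta now(mm) [32.  -0.9 -0.7] yaw -0.0 q [-0.14  0.52  1.85  0.01  0.77 -0.33]
tool delta after yaw [32.  -0.9 -0.7]
tester x,y in tool after yaw [0.01 1.   0.  ] [ 0. -0. -1.]
```

{"api": "arm_command", "payload": {
  "deltas": [
    [0.01,0,0,0],
    [0.01,0,0,0],
    [0.008,0,0,0],
    [0,0,0,0],
    [0,0,0,0]
  ]
}}

```text
t: 7.85
ee_pos: [561.5, -67.1, 86.0]
orientation: [1.075, 1.288, -1.063]
ft_force: [0.1, -0.0, 0.0]
width: 0.6
```

```bash
python3 -c "
from h import *
need(-0.5,0,76)"
```

```text
t 7.85 p [561.5 -67.1  86. ] loc [ 0.7 -0.7] ft [ 0.1 -0.   0. ] w 0.6 q6 -0.334
toolx [ 0.008  0.003 -1.   ] tool delta now(mm) [10.  -1.3 -0.7] yaw -0.0 q [-0.14  0.57  1.86  0.01  0.71 -0.33]
tool delta after yaw [10.  -1.3 -0.7]
tester x,y in tool after yaw [0.01 1.   0.  ] [ 0. -0. -1.]
```

{"api": "arm_command", "payload": {
  "deltas": [
    [0.004,-0.001,0,0],
    [0.003,0,0,0],
    [0.003,0,0,0],
    [0.001,0,0,0]
  ]
}}

```text
t: 8.25
ee_pos: [560.9, -67.3, 76.1]
orientation: [1.075, 1.287, -1.062]
ft_force: [-5.7, 1.0, 20.8]
width: 0.4
```

Fz is 20.8 N, so the key is at its stop. Holding.

{"api": "arm_command", "payload": {
  "deltas": [
    [0,0,0,0],
    [0,0,0,0],
    [0,0,0,0]
  ]
}}

```text
t: 8.55
ee_pos: [560.8, -67.3, 77.3]
orientation: [1.076, 1.287, -1.062]
ft_force: [-1.5, 1.0, 3.9]
width: 0.6
```

{"api": "arm_command", "payload": {
  "deltas": [
    [0.0015,0,0,0],
    [0.001,0,0,0],
    [0.001,0,0,0],
    [0.0007,0,0,0]
  ]
}}

```text
t: 8.95
ee_pos: [560.9, -67.3, 76.2]
orientation: [1.076, 1.287, -1.062]
ft_force: [-4.0, 1.5, 11.4]
width: 0.4
```

{"api": "arm_command", "payload": {
  "deltas": [
    [0.0007,0,0,0],
    [0.0007,0,0,0],
    [0.0007,0,0,0],
    [0.0007,0,0,0],
    [0.0007,0,0,0]
  ]
}}

```text
t: 9.45
ee_pos: [560.9, -67.3, 76.2]
orientation: [1.076, 1.287, -1.062]
ft_force: [-4.2, 1.3, 13.4]
width: 0.5
```

{"api": "arm_command", "payload": {
  "deltas": [
    [0.0007,0,0,0],
    [0.0007,0,0,0],
    [0.0007,0,0,0],
    [0.0007,0,0,0],
    [0.0007,0,0,0],
    [0.0007,0,0,0]
  ]
}}

```text
t: 10.05
ee_pos: [560.9, -67.3, 76.2]
orientation: [1.075, 1.286, -1.062]
ft_force: [-5.0, 1.0, 13.5]
width: 0.4
```

The key held at its stop with a steady 11–13 N for over a second. Releasing straight up.

{"api": "arm_command", "payload": {
  "deltas": [
    [-0.003,0,0,0],
    [-0.006,0,0,0],
    [-0.01,0,0,0],
    [-0.015,0,0,0],
    [-0.02,0,0,0],
    [-0.03,0,0,0],
    [-0.03,0,0,0],
    [-0.03,0,0,0],
    [0,0,0,0],
    [0,0,0,0]
  ]
}}

```text
t: 11.05
ee_pos: [559.6, -67.8, 230.8]
orientation: [1.076, 1.284, -1.06]
ft_force: [-0.5, -0.2, -0.9]
width: 0.6
```

```bash
python3 -c "
from h import *
need(0,0,200)
im=ctrl.get_image('scene')
cv2.imwrite('pics/s5.png',cv2.resize(im[145:295,95:290,::-1],None,fx=4,fy=4,interpolation=cv2.INTER_CUBIC))
w=ctrl.get_image('wrist')[:,:,::-1]
cv2.imwrite('pics/w5.png',np.clip(w*1.6,0,255).astype(np.uint8))"
```

```text
t 11.05 p [559.6 -67.8 230.8] loc [-1.3 -1. ] ft [-0.5 -0.2 -0.9] w 0.6 q6 -0.334
toolx [ 0.012  0.002 -1.   ] tool delta now(mm) [30.8  0.9 -1. ] yaw -0.0 q [-0.14  0.35  1.79  0.    0.99 -0.33]
tool delta after yaw [30.8  0.9 -1. ]
tester x,y in tool after yaw [0.01 1.   0.  ] [-0.  0. -1.]
```

View pics/w5.png

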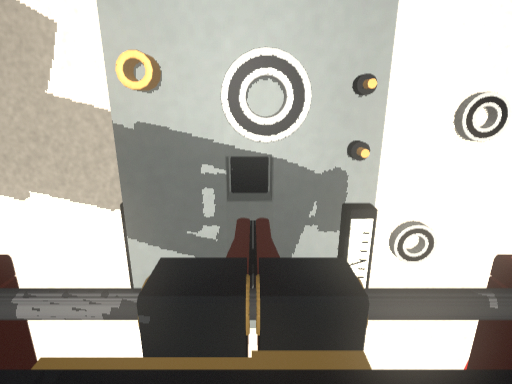

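View pics/s5.png

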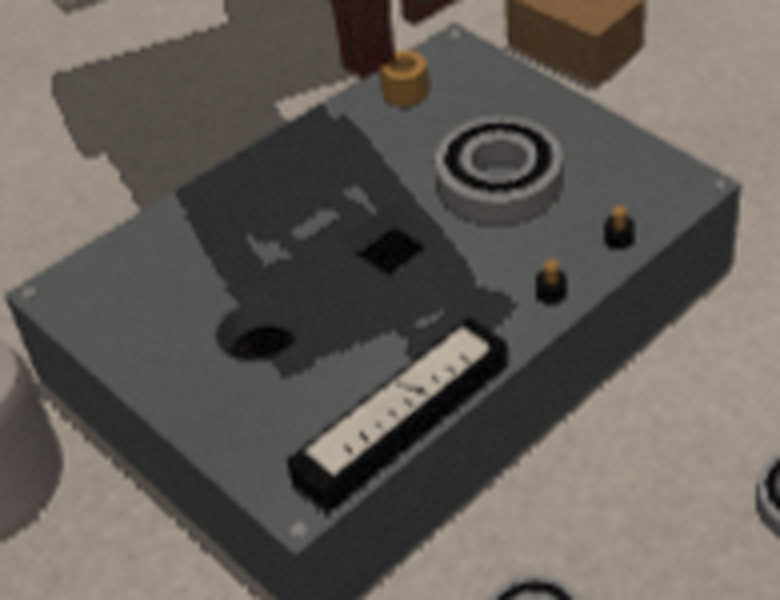

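In the scene crop the bearing at (499,158) and the bush at (404,80) haven't moved. The well is empty and the arm is clear. Handing in.

```bash
python3 -c "
from workcell import ctrl
print(ctrl.close_job())"
```

```text
the job is handed in; nothing more can be done
None
```

I slid the bearing off the square well, pressed the reset key and let it come up, then handed the job in at about 11 s. The hand-in reports no verdict.

- **Bearing:** I pushed it along the tester's top towards +y with two slightly open fingertips, without gripping or lifting it. It ended lying flat at about tester x = 13 mm, y = 78–83 mm. That is more than the 61.5 mm needed to clear the well.
- **Reset key:** I pressed it with closed fingers to its stop. My first hold sagged to about 4 N, with the key about 4.7 mm down by my reckoning. I pressed again and held a steady 11–13 N for 1.1 s, then released straight up.
- **Last checks:** After release the wrist force was near zero with the arm clear. The bearing and bush had not moved, and I saw no change to the carton or filter. The round key was never approached. I saw nothing wrong with the reset key, but the pictures cannot show its height to the millimetre.
- **Disagreements:** The wrist camera and the fixed cameras differed by about 4–5 mm on positions. My one scene-view estimate of the well centre was about 10 mm off because I had marked the sunken key instead of the mouth, so I did not use it.

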